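# Swing the outlet selector to its open port and lock it

### The job

Swing the dispenser's outlet selector by its handle, the shorter way round, to the port plate that has a hole (the plate opposite is blank), and feel for the hole until the locking pin that the arm carries drops in, without forcing the arm once it locks. Then push the pin gently down until its head lies flat on the arm, and let go, leaving the other things on the counter where they are.

Things in the scene. Friction and masses are not known exactly. Their poses are not given: they have to be found in the camera images.
- hub (a point): Point on the turning axis, on the top (24 mm over the table) of the selector's fixed grey metal base, a slab 152 x 152 mm, at any yaw; the pin's foot slides on this top. z up, x and y along the slab's sides; the two port plates sit at +y and -y. A round steel hub (42 mm dia, top 61 mm over the table) stands on the axis.
- selector: Flat steel swing arm, 22 mm wide, 14 mm thick, underside 27 mm over the table, reaching 118 mm from the hub axis. Origin on the axis, x outwards along the arm, z up. It starts within 1.0 rad of pointing along -x of hub and turns without end stops. Turning takes some 0.2 N m (2 N at the handle); it stays where left.
- handle (a point): Centre of the upright round handle (black, 16 mm dia) fixed on the arm, 105 mm from the hub axis; it does not spin. It rises from the arm's top face at 41 mm to 89 mm over the table; this point is 71 mm over the table.
- pin_seat (a point): Centre of the pin's guide hole (11 mm dia) at the top face of the arm's square boss (30 x 30 mm, top 51 mm over the table), 54.5 mm from the hub axis on the line to the handle. z up, x outwards along the arm.
- pin: Loose 60 g oiled steel locking pin, upright in the guide hole: shaft 10 mm dia, 41 mm long, chamfered foot; head 22 mm dia, 12 mm high. Origin at the foot, z up to the head. Its foot slides on the base (24 mm up, head 14 mm clear of the boss); over the hole it falls 9 mm (foot at 15 mm), so locking the arm, which is felt to stop.
- pin_head (a point): Centre of the top of the pin's head, 53 mm above its foot: 77 mm over the table while the pin slides, 68 mm when it has dropped. Under the dropped pin is a stiff plunger: pushed straight down with 4 to 8 N the pin goes 5 mm further until its head lies flat on the boss (head's top at 63 mm), and it stays there.
- hole_plate: Fixed steel port plate, 60 mm along the track x 44 mm, flush in the base at +y or -y of hub, 54 mm from the axis: the one with a hole, 12.5 mm along the track x 18 mm. Origin under its middle. The hole lies in an adjustable insert, 4 to 14 mm off the plate's middle along the track (along the plate's x): feel for it. Pin and hole have about 1 mm play to each side.
- blank_plate: The like plate without a hole, in the seat on the opposite side of the hub. Origin under its middle.
- cup_a: Bystander, to be left alone: small white plastic medicine cup, 42 mm dia, 42 mm high, standing near the selector. Origin at the centre of its underside.
- cup_b: Bystander, to be left alone: a second medicine cup, same size, on the selector's other side. Origin at the centre of its underside.
- calculator: Bystander, to be left alone: black desk calculator, 75 x 130 x 16 mm. Origin at the centre of its underside.
- jar: Bystander, to be left alone: white plastic jar, 64 mm dia, 85 mm high. Origin at the centre of its underside.
- stapler: Bystander, to be left alone: stapler, 130 mm long, 40 mm high. Origin at the centre of its underside.
There are look-alikes about, which are no part of the job. What is shaped like the hole_plate but pink, purple or yellow is not meant.

How it is judged:
By the outcome, as a careful person would: the job done as asked, in the order asked, and still so for the second after the job is handed in, with the robot touching nothing.
It also fails if it takes over 72 s, if anything falls off the work surface, if the arm or the gripper's body presses on something with over 40 N, if the wrist force passes 120 N, or if a joint passes its speed limit or range.

### The arm

A 6-joint arm with a two-finger parallel gripper is mounted at the origin on the work surface. World frame = base frame: x ahead of the robot, y to its left, z up, the work surface at z = 0. Lengths are in m, angles in rad, forces in N, time in s.
With the tool pointing down it reaches from about 0.25 to 0.725 m from the base axis. Payload 4 kg.
Tool frame: the origin (TCP) lies at the very end of the fingers, on their centre line; the grasp point (between the pads) lies 19 mm behind it; x points along the fingers, z is the direction in which the jaws open and shut, and the axes are right-handed (so a half turn about x gives the same grasp; the last joint's range is limited). The gripper opens to 85 mm and grips with 20 to 120 N. Pads are 22 mm wide; open, the fingers measure 114 mm over their backs; the gripper's body (76 mm by 85 mm) begins 54 mm behind the grasp point. The pads swing forward as they close: fully open they stand 13 mm farther back than shut.
Start: joints at [1.178, 0.241, 0.005, 1.335, 0, 1.571], TCP at [0.191, 0.462, 0.231] pointing down, gripper open.
Joint ranges: [-2.72, 2.72], [-1.05, 1.87], [-1.09, 1.28], [-1.99, 2.15], [-1.42, 1.44], [-3.14, 3.14]. Speed limits (rad/s): [2.79, 2.79, 3.14, 3.14, 3.14, 3.14].

### API

Orientations are given as a unit quaternion [x, y, z, w].
In Python, from workcell import bot gives the robot as it stands.
- The arm moves only by the tool apply_moves, never from a script. Its argument "targets" is one flat list of numbers, 7 for each row, row after row: the shift along the tool's x, y, z in units of 25 cm (1.0 is 25 cm), then the turn, a rotation vector about the tool's x, y, z in units of 0.5 rad (1.0 is 0.5 rad), then the opening, from 0 (shut) to 1 (fully open). In form: [tx, ty, tz, wx, wy, wz, claw, tx, ty, tz, wx, wy, wz, claw, ...]. A call has 1 to 12 rows; each row is the pose to reach, as a shift and turn from the pose commanded when the call began, along the tool's axes at that moment; what a row does not reach only later rows make up. A row lasts 1/12 s, in which the tool goes at most 41.7 mm and 7.16 degrees, less where a joint would pass 70% of its speed; a pose out of reach is approached as far as the arm can. A call with a number of a shift or a turn outside -1 to 1 is refused whole. A call with a gripper value outside its range is refused whole. The fingers move at their own pace and stop on an object; the grip force is fixed at half the most. Time passes only in rows, so rows that repeat a pose let the fingers close. It gives the time, the measured TCP pose, the force and the opening at its end, in the units of the state.
- bot.get_obs(): the state, without advancing time (a new reading comes with each control period).
- bot.camera(name): name is "side" or "top" or "wrist"; returns (picture, depth): 384x512x3 uint8, red, green, blue; 384x512 float32, m along the optical axis (not along the pixel's ray), 0 where there is no reading.
- bot.camera_params(name): a dict with "fx", "fy", "cx", "cy" (pixels), "dist" ([k1, k2, p1, p2, k3] as OpenCV has them; the pictures are not rectified), "T" (4x4, takes a point from camera to world coordinates); the wrist camera has in their place "tool_from_camera" (4x4, takes a point from camera to tool coordinates, whose origin is the TCP and whose axes are the tool frame's). Camera axes: x right, y up, looking along -z (the intrinsics and any distortion apply to the point x, -y, -z); pixel columns grow to the right and rows downward; lengths in m; the calibration is good to about 2 mm. A picture is of the moment at which its call begins: read the wrist's pose just before it. camera_params takes no time and is no camera call.
- bot.job_done(): hands the job in, once; it reports no verdict.
The state is a dict: "clock": time; "joint_pos": joint angles; "joint_vel": joint speeds; "tau": joint torques, N m; "eef_pos": TCP position; "tool_rot": TCP orientation; "ft_force": force on the tool from outside, world axes, zero at the start; "ft_torque": the same for the moment, N m; "grip_width": finger opening in m.
Only numpy, scipy, OpenCV 4.12 (cv2) and the standard library are available. Lean on these libraries where they do the work, as an engineer would, in place of code of your own. Each camera call takes 0.05 s, during which the arm holds its last target.

## Working session

There is one attempt and no reset: what is moved stays moved. The work goes in short steps, Python scripts to look and compute and a tool call to move; the robot and the scene stay as the last step left them, time stands still between calls to the robot, and variables do not carry over. Pictures are saved under pics/ and viewed, and the job is handed in when it is done.

Besides the shell and the picture viewer there is one more tool, called as name(argument=value, ...) on one line, values as JSON. apply_moves: Moves the arm, as the interface text tells. Its arguments: {"type":"object","properties":{"targets":{"type":"array"}},"required":["targets"]}

```bash
mkdir -p pics; ls; python3 - <<'E'
from workcell import bot
import cv2,numpy as np
o=bot.get_obs();print(o)
for n in("top","side","wrist"):
    p,d=bot.camera(n);cv2.imwrite(f"pics/{n}0.png",p[:,:,::-1]);np.save(f"pics/{n}0d.npy",d);np.save(f"pics/{n}0p.npy",p)
    print(n,{k:np.round(v,4).tolist() for k,v in bot.camera_params(n).items()})
E
```

```text
pics
{'clock': 0.0, 'joint_pos': array([1.17799074e+00, 2.41398341e-01, 3.71722972e-03, 1.33520713e+00,
       2.81668867e-05, 1.57079865e+00]), 'joint_vel': array([-0.00126251,  0.00011551,  0.00060748,  0.00019213, -0.00121088,
       -0.00083407]), 'tau': array([ 1.40399770e-03, -3.72315502e+01,  2.52408671e+01,  1.69319159e-02,
        1.97235909e-04,  3.13477628e-06]), 'eef_pos': array([0.19113857, 0.46133269, 0.23041761]), 'tool_rot': array([-0.39321785,  0.58857937,  0.39241267,  0.58733835]), 'ft_force': array([ 0.43546563, -0.47311746,  0.15995692]), 'ft_torque': array([-0.01170969, -0.01176848,  0.00044159]), 'grip_width': 0.08520252885825577}
top {'fx': 354.7818, 'fy': 354.7818, 'cx': 252.2836, 'cy': 188.8593, 'dist': [-0.0295, 0.0, 0.0, 0.0, 0.0], 'T': [[0.0194, 0.9808, -0.1938, 0.3525], [-0.9995, 0.0237, 0.0198, 0.0018], [0.024, 0.1934, 0.9808, 1.0609], [0.0, 0.0, 0.0, 1.0]]}
side {'fx': 401.5067, 'fy': 401.5067, 'cx': 261.9224, 'cy': 195.2856, 'dist': [0.0241, 0.0, 0.0, 0.0, 0.0], 'T': [[0.9103, 0.3038, -0.2812, 0.2437], [-0.4139, 0.678, -0.6075, -0.7475], [0.0061, 0.6694, 0.7429, 0.9628], [0.0, 0.0, 0.0, 1.0]]}
wrist {'fx': 330.2896, 'fy': 330.2896, 'cx': 248.7577, 'cy': 192.4476, 'dist': [0.022, 0.0, 0.0, 0.0, 0.0], 'tool_from_camera': [[-0.0001, 0.2844, -0.9587, -0.1433], [0.0004, 0.9587, 0.2844, 0.0727], [1.0, -0.0003, -0.0002, 0.0003], [0.0, 0.0, 0.0, 1.0]]}
```

View pics/top0.png

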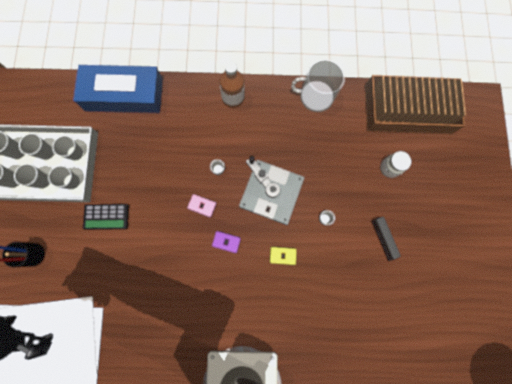

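View pics/side0.png

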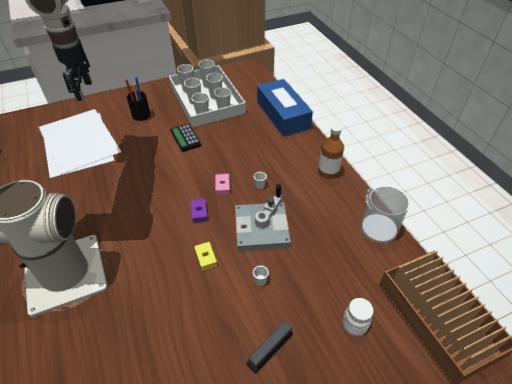

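View pics/wrist0.png

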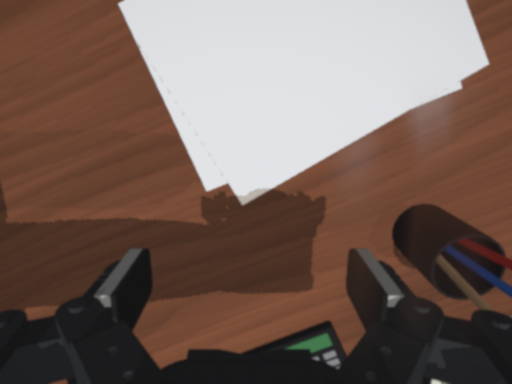

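The top view shows the selector at about (272,190), with the handle at (251,160). One plate is near (267,209) with a dark spot, and the other is near (282,173). I'll enlarge this area.

```bash
python3 - <<'E'
import cv2
a=cv2.imread("pics/top0.png")[140:240,190:350];b=cv2.imread("pics/side0.png")[160:300,190:310]
cv2.imwrite("pics/t0z.png",cv2.resize(a,None,fx=5,fy=5,interpolation=cv2.INTER_CUBIC))
cv2.imwrite("pics/s0z.png",cv2.resize(b,None,fx=4,fy=4,interpolation=cv2.INTER_CUBIC))
E
```

```text
(no output)
```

View pics/t0z.png

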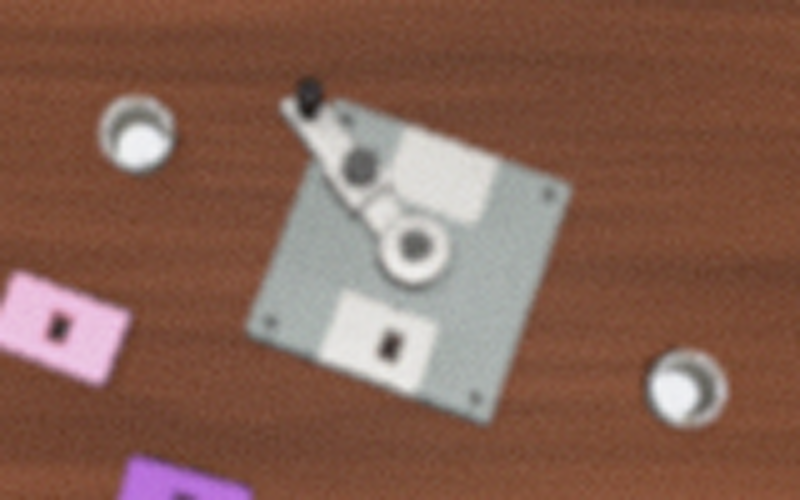

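View pics/s0z.png

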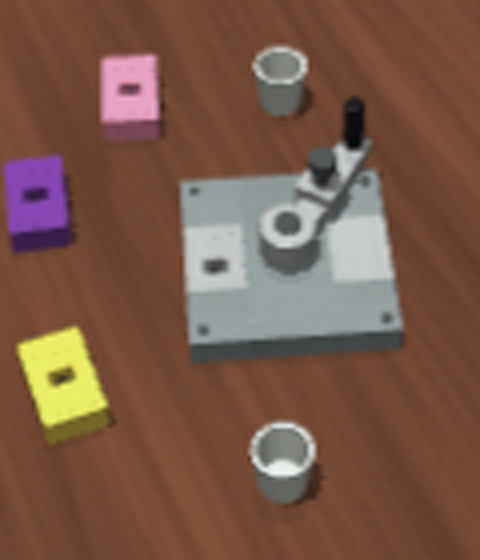

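```bash
cat > h.py <<'E'
import numpy as np,cv2
from scipy.spatial.transform import Rotation as R
def ray(cp,uv,T):
    K=np.array([[cp['fx'],0,cp['cx']],[0,cp['fy'],cp['cy']],[0,0,1]])
    q=cv2.undistortPoints(np.array(uv,float).reshape(-1,1,2),K,np.array(cp['dist'])).reshape(-1,2)
    d=np.c_[q[:,0],-q[:,1],-np.ones(len(q))]@T[:3,:3].T
    return T[:3,3],d
def plane(cp,uv,T,z):
    o,d=ray(cp,uv,T); return o+d*((z-o[2])/d[:,2])[:,None]
def tri(obs):
    A=np.zeros((3,3));b=np.zeros(3);L=[]
    for o,d in obs:
        d=d.ravel()/np.linalg.norm(d);P=np.eye(3)-np.outer(d,d);A+=P;b+=P@o;L.append((o,P))
    x=np.linalg.solve(A,b);return x,[round(1e3*float(np.linalg.norm(P@(x-o))),1) for o,P in L]
def toolT(o):
    T=np.eye(4);T[:3,:3]=R.from_quat(o['tool_rot']).as_matrix();T[:3,3]=o['eef_pos'];return T
E
python3 - <<'E'
from workcell import bot
from h import *
import cv2
box={'top':(225,145,315,235),'side':(230,180,300,255)}
C={}
for n in box:
    cp=bot.camera_params(n);T=np.array(cp['T']);p=np.load(f'pics/{n}0p.npy')
    x0,y0,x1,y1=box[n];s=p[y0:y1,x0:x1].astype(int)
    m=((s[...,2]>=s[...,0]-4)&(s.sum(2)>330)).astype(np.uint8)
    k,l,st,ce=cv2.connectedComponentsWithStats(m);i=1+st[1:,4].argmax()
    m=(l==i).astype(np.uint8);m=cv2.morphologyEx(m,cv2.MORPH_OPEN,np.ones((5,5)))
    c=max(cv2.findContours(m,0,2)[0],key=cv2.contourArea)
    h=cv2.convexHull(c).reshape(-1,2)+[x0,y0]
    W=plane(cp,h,T,.024)
    r=cv2.minAreaRect((W[:,:2]*1e3).astype(np.float32));print(n,'rect',r)
    ap=cv2.approxPolyDP(h.reshape(-1,1,2).astype(np.int32),4,True).reshape(-1,2);print(ap.tolist())
    print(np.round(plane(cp,ap,T,.024),4).tolist())
    # dark blobs
    g=p[y0-5:y1,x0:x1].max(2);b=(g<75).astype(np.uint8)
    k,l,st,ce=cv2.connectedComponentsWithStats(b)
    for j in range(1,k):
        if st[j,4]>=4: 
            q=ce[j]+[x0,y0-5];print('dark',st[j].tolist(),q.round(1),*[np.round(plane(cp,[q],T,z)[0,:2],4) for z in(.024,.071,.077)])
E
```

```text
top rect ((550.2037353515625, -76.1092300415039), (149.9850616455078, 149.91473388671875), 71.0093994140625)
[[301, 177], [287, 222], [241, 207], [251, 177]]
[[0.5974, -0.1651, 0.024], [0.4608, -0.1229, 0.024], [0.5021, 0.0131, 0.024], [0.5936, -0.0145, 0.024]]
dark [25, 16, 4, 7, 24] [251.4 158.8] [ 0.6502 -0.0145] [ 0.6367 -0.0138] [ 0.635  -0.0137]
side rect ((552.586669921875, -79.7772445678711), (150.0529327392578, 149.8101348876953), 69.81131744384766)
[[284, 206], [285, 242], [237, 241], [240, 205]]
[[0.6426, -0.0479, 0.024], [0.5849, -0.1698, 0.024], [0.4615, -0.1105, 0.024], [0.5207, 0.0112, 0.024]]
dark [35, 7, 3, 7, 13] [265.9 185. ] [0.6292 0.0556] [0.6099 0.0154] [0.6075 0.0102]
dark [46, 9, 5, 13, 60] [278.  190.1] [0.655  0.0195] [ 0.6344 -0.0189] [ 0.6318 -0.0238]
dark [37, 26, 7, 6, 24] [270.3 203.2] [ 0.6091 -0.0202] [ 0.5908 -0.0566] [ 0.5884 -0.0613]
dark [8, 68, 53, 7, 206] [264.1 246.1] [ 0.5245 -0.1582] [ 0.5104 -0.1877] [ 0.5087 -0.1915]
```

```bash
python3 - <<'E'
from workcell import bot
from h import *
o=bot.get_obs();T=toolT(o);print(T.round(3))
hub=np.array([.551,-.078]);
for n,u in(('top',[268.2,209]),('side',[243.6,226.3])):
    cp=bot.camera_params(n);q=plane(cp,[u],np.array(cp['T']),.024)[0,:2];v=q-hub;print(n,'hole',q,np.hypot(*v),np.degrees(np.arctan2(v[1],v[0])))
# handle top two-view rough
t,s=bot.camera_params('top'),bot.camera_params('side')
print(tri([ray(t,[[251.4,158.8]],np.array(t['T'])),ray(s,[[278,190.1]],np.array(s['T']))]))
print('yaw z',np.degrees(np.arctan2(T[1,2],T[0,2])))
E
```

```text
[[-0.001 -0.924  0.383  0.191]
 [-0.001  0.383  0.924  0.461]
 [-1.     0.    -0.002  0.231]
 [ 0.     0.     0.     1.   ]]
top hole [ 0.4980118 -0.0672195] 0.05407372997150985 168.50007122411287
side hole [ 0.49900523 -0.06951804] 0.05268205953323218 170.73488993042025
(array([ 0.63777894, -0.01382989,  0.06486483]), [0.7, 0.7])
yaw z 67.49455766886614
```

```bash
cat >> h.py <<'E'
def Tdown(p,yawz):  # tool x down, tool z at yawz deg
    a=np.radians(yawz);z=np.array([np.cos(a),np.sin(a),0]);x=np.array([0,0,-1.]);T=np.eye(4)
    T[:3,:3]=np.c_[x,np.cross(z,x),z];T[:3,3]=p;return T
def units(Ta,Tb):
    D=np.linalg.inv(Ta)@Tb
    return np.round(np.r_[D[:3,3]/.25,R.from_matrix(D[:3,:3]).as_rotvec()/.5],3).tolist()
E
python3 - <<'E'
from h import *
a=Tdown([.191,.461,.231],67.5);n=5
for i in range(1,n+1):
    f=i/n;b=Tdown(np.array([.191,.461,.231])*(1-f)+np.array([.655,-.002,.21])*f,67.5-121.5*f)
    print(units(a,b));a=b
E
```

```text
[0.017, -0.485, -0.2, 0.848, 0.0, 0.0]
[0.017, -0.524, 0.017, 0.848, 0.0, 0.0]
[0.017, -0.471, 0.231, 0.848, 0.0, 0.0]
[0.017, -0.334, 0.404, 0.848, 0.0, 0.0]
[0.017, -0.138, 0.506, 0.848, 0.0, 0.0]
```

apply_moves(targets=[0.017, -0.485, -0.2, 0.848, 0, 0, 0.6, 0.017, -0.485, -0.2, 0.848, 0, 0, 0.6, 0.017, -0.485, -0.2, 0.848, 0, 0, 0.6, 0.017, -0.485, -0.2, 0.848, 0, 0, 0.6])

```text
clock: 0.48
eef_pos: [0.2871, 0.3651, 0.2265]
tool_rot: [-0.258, 0.659, 0.256, 0.659]
ft_force: [-0.2, -0.1, 0.8]
grip_width: 0.0513
```

apply_moves(targets=[0.017, -0.524, 0.017, 0.848, 0, 0, 0.6, 0.017, -0.524, 0.017, 0.848, 0, 0, 0.6, 0.017, -0.524, 0.017, 0.848, 0, 0, 0.6, 0.017, -0.524, 0.017, 0.848, 0, 0, 0.6])

```text
clock: 0.82
eef_pos: [0.3804, 0.2725, 0.2224]
tool_rot: [-0.113, 0.698, 0.111, 0.698]
ft_force: [0.0, 0.3, 0.9]
grip_width: 0.0515
```

apply_moves(targets=[0.017, -0.471, 0.231, 0.848, 0, 0, 0.6, 0.017, -0.471, 0.231, 0.848, 0, 0, 0.6, 0.017, -0.471, 0.231, 0.848, 0, 0, 0.6, 0.017, -0.471, 0.231, 0.848, 0, 0, 0.6])

```text
clock: 1.15
eef_pos: [0.4734, 0.1797, 0.2178]
tool_rot: [0.036, 0.706, -0.038, 0.707]
ft_force: [-0.1, 0.7, -0.4]
grip_width: 0.0512
```

apply_moves(targets=[0.017, -0.334, 0.404, 0.848, 0, 0, 0.6, 0.017, -0.334, 0.404, 0.848, 0, 0, 0.6, 0.017, -0.334, 0.404, 0.848, 0, 0, 0.6, 0.017, -0.334, 0.404, 0.848, 0, 0, 0.6])

```text
clock: 1.48
eef_pos: [0.5662, 0.0867, 0.213]
tool_rot: [0.184, 0.682, -0.185, 0.683]
ft_force: [-0.5, 0.3, -0.1]
grip_width: 0.0513
```

apply_moves(targets=[0.017, -0.138, 0.506, 0.848, 0, 0, 0.6, 0.017, -0.138, 0.506, 0.848, 0, 0, 0.6, 0.017, -0.138, 0.506, 0.848, 0, 0, 0.6, 0.017, -0.138, 0.506, 0.848, 0, 0, 0.6, 0.017, -0.138, 0.506, 0.848, 0, 0, 0.6, 0.017, -0.138, 0.506, 0.848, 0, 0, 0.6])

```text
clock: 1.98
eef_pos: [0.6549, -0.0015, 0.2088]
tool_rot: [0.321, 0.631, -0.321, 0.629]
ft_force: [-0.5, 0.4, -0.5]
grip_width: 0.0512
```

```bash
python3 - <<'E'
from workcell import bot
from h import *
import cv2,pickle
o=bot.get_obs();p,d=bot.camera('wrist');cv2.imwrite("pics/w1.png",p[:,:,::-1]);pickle.dump((o,p,d),open('pics/w1.pkl','wb'))
print(o['joint_pos'])
E
```

```text
[-2.54223466e-03  5.71127369e-01  4.43243876e-01  1.44531005e+00
  4.76812998e-04  2.50982461e+00]
```

View pics/w1.png

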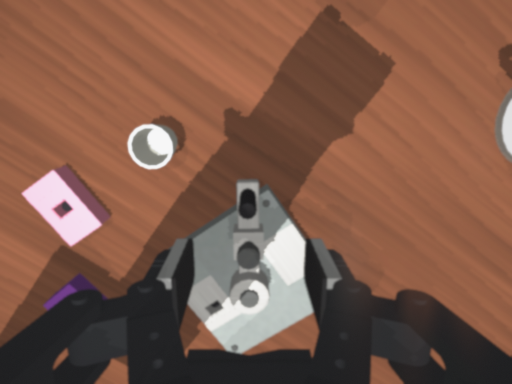

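The wrist view shows the arm lined up with the tool's y axis: handle top at about (248,200), pin head (248,254), hub (249,296), hole (214,305), and cup_a at (152,146), clear of the fingers' path.

```bash
python3 - <<'E'
import cv2
a=cv2.imread("pics/w1.png")[170:350,180:320]
cv2.imwrite("pics/w1z.png",cv2.resize(a,None,fx=3.3,fy=3.3,interpolation=cv2.INTER_CUBIC))
E
```

```text
(no output)
```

View pics/w1z.png

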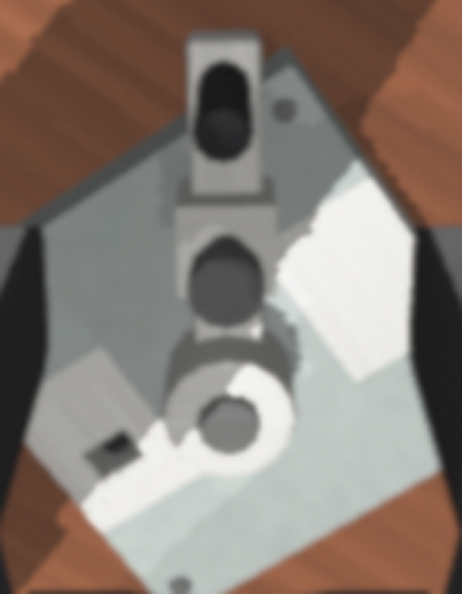

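```bash
python3 - <<'E'
from workcell import bot
from h import *
import pickle
o,p,d=pickle.load(open('pics/w1.pkl','rb'));cp=bot.camera_params('wrist');T=toolT(o)@np.array(cp['tool_from_camera'])
t=bot.camera_params('top');s=bot.camera_params('side')
g=p.max(2).astype(int)
for nm,(x0,y0,x1,y1),lo,hi,z in(('handle',(235,180,262,225),0,50,.089),('pinhead',(232,236,264,268),60,110,.077),('hubspot',(238,285,262,312),60,130,.061),('hole',(203,295,222,318),0,80,.024),('hubtop',(225,275,275,320),175,256,.061)):
    m=((g[y0:y1,x0:x1]>=lo)&(g[y0:y1,x0:x1]<hi)).astype(np.uint8)
    k,l,st,ce=cv2.connectedComponentsWithStats(m);i=1+st[1:,4].argmax();q=ce[i]+[x0,y0]
    dd=d[y0:y1,x0:x1][l==i];w=plane(cp,[q],T,z)[0]
    print(nm,st[i].tolist(),q.round(1),w.round(4),'depth med',np.median(dd).round(4))
    u,v=q.round().astype(int);oo,r=ray(cp,[q],T);print('   depth pt',(oo+r*d[v,u]).round(4))
E
```

```text
handle [5, 10, 15, 28, 353] [247.3 203.7] [ 0.6411 -0.0092  0.089 ] depth med 0.2798
   depth pt [[ 0.641  -0.0093  0.0885]]
pinhead [5, 5, 23, 27, 433] [248.1 256.4] [ 0.5969 -0.0422  0.077 ] depth med 0.3045
   depth pt [[ 0.5975 -0.0417  0.0784]]
hubspot [2, 5, 18, 15, 188] [248.4 297.2] [ 0.5534 -0.0742  0.061 ] depth med 0.3349
   depth pt [[ 0.5541 -0.0737  0.0624]]
hole [8, 7, 8, 6, 36] [214.9 304.8] [ 0.5022 -0.0636  0.024 ] depth med 0.3907
   depth pt [[ 0.4969 -0.0662  0.0158]]
hubtop [0, 0, 50, 45, 1281] [253.6 304. ] [ 0.5501 -0.0831  0.061 ] depth med 0.3765
   depth pt [[ 0.5505 -0.0828  0.0618]]
```

```bash
python3 - <<'E'
from workcell import bot
from h import *
import pickle
o,p,d=pickle.load(open('pics/w1.pkl','rb'));cp=bot.camera_params('wrist');Tw=toolT(o)@np.array(cp['tool_from_camera'])
t=bot.camera_params('top');s=bot.camera_params('side');Tt=np.array(t['T']);Ts=np.array(s['T'])
# pixel obs: zoom top: /5+(190,140) ; zoom side /4+(190,160)
O={'hub':([248.6,298],[413/5+190-.4,244/5+140-.4],[288/4+190-.4,223/4+160-.4]),
'pin':([248.4,257],[361/5+190-.4,165/5+140-.4],[322/4+190-.4,159/4+160-.4]),
'handle':([247.3,210],[308/5+190-.4,88/5+140-.4],[354/4+190-.4,103/4+160-.4])}
X={}
for k,(w,a,b) in O.items():
    X[k]=tri([ray(cp,[w],Tw),ray(t,[a],Tt),ray(s,[b],Ts)]);z={'hub':.061,'pin':.077,'handle':.089}[k]
    print(k,X[k][0].round(4),X[k][1],*[plane(c,[q],T,z)[0,:2].round(4) for c,q,T in((cp,w,Tw),(t,a,Tt),(s,b,Ts))])
for k in('pin','handle'):
    v=X[k][0]-X['hub'][0];print(k,np.hypot(v[0],v[1]),np.degrees(np.arctan2(v[1],v[0])))
w=[plane(cp,[q],Tw,z)[0] for q,z in((O['hub'][0],.061),(O['pin'][0],.077),(O['handle'][0],.089))]
for i in(1,2):
    v=w[i]-w[0];print(np.hypot(v[0],v[1]),np.degrees(np.arctan2(v[1],v[0])))
E
```

```text
hub [ 0.5526 -0.0766  0.0576] [1.6, 1.1, 1.5] [ 0.5527 -0.0749] [ 0.5529 -0.0756] [ 0.5518 -0.0808]
pin [ 0.5955 -0.0443  0.0733] [0.7, 0.3, 0.4] [ 0.5966 -0.0428] [ 0.5949 -0.0443] [ 0.5942 -0.0476]
handle [ 0.6365 -0.0132  0.0862] [0.7, 0.6, 0.6] [ 0.6366 -0.0125] [ 0.6363 -0.0129] [ 0.6352 -0.0163]
pin 0.053668158049876055 36.92904489154398
handle 0.10509461080242899 37.05686798225848
0.054323584447799854 36.223979286653474
0.10452633793388205 36.63436206214271
```

```bash
python3 - <<'E'
from workcell import bot
from h import *
o=bot.get_obs();T=toolT(o);print(o['eef_pos'])
for z in(.2,.054): print(units(T,Tdown([.6365,-.013,z],-53.1)))
E
```

```text
[ 0.65461765 -0.00067383  0.20951218]
[0.038, -0.088, -0.003, -0.027, -0.003, 0.002]
[0.622, -0.087, -0.002, -0.027, -0.003, 0.002]
```

apply_moves(targets=[0.04, -0.088, -0.003, -0.027, 0, 0, 0.6, 0.2, -0.088, -0.003, -0.027, 0, 0, 0.6, 0.32, -0.088, -0.003, -0.027, 0, 0, 0.6, 0.44, -0.088, -0.003, -0.027, 0, 0, 0.6, 0.54, -0.088, -0.003, -0.027, 0, 0, 0.6, 0.6, -0.088, -0.003, -0.027, 0, 0, 0.6, 0.62, -0.088, -0.003, -0.027, 0, 0, 0.6, 0.62, -0.088, -0.003, -0.027, 0, 0, 0.6])

```text
clock: 2.7
eef_pos: [0.6353, -0.0121, 0.0542]
tool_rot: [0.315, 0.634, -0.316, 0.632]
ft_force: [-0.6, -0.7, 0.4]
grip_width: 0.0515
```

```bash
python3 - <<'E'
from workcell import bot
from h import *
o=bot.get_obs();p,d=bot.camera('wrist');cv2.imwrite("pics/w2.png",p[:,:,::-1])
print(o['eef_pos'],o['ft_force'],o['ft_torque'])
E
```

```text
[ 0.63532236 -0.01205087  0.05415747] [-0.57113514 -0.67439028  0.43739051] [-0.0119882   0.0147212   0.00997264]
```

View pics/w2.png

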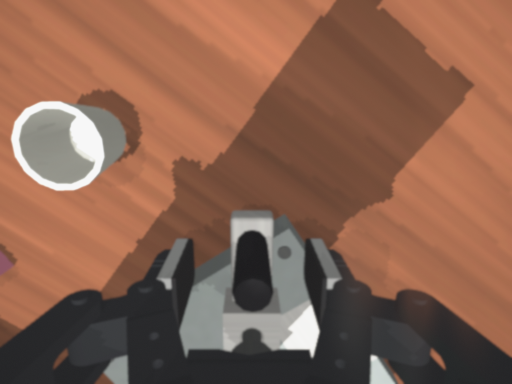

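The handle sits between the pads at columns 237–272, within about 1 mm of centre. I'll close on it.

apply_moves(targets=[0, 0, 0, 0, 0, 0, 0.25, 0, 0, 0, 0, 0, 0, 0.15, 0, 0, 0, 0, 0, 0, 0, 0, 0, 0, 0, 0, 0, 0, 0, 0, 0, 0, 0, 0, 0])

```text
clock: 3.17
eef_pos: [0.6383, -0.0132, 0.0571]
tool_rot: [0.317, 0.631, -0.316, 0.633]
ft_force: [-0.9, 1.2, 5.9]
grip_width: 0.0143
```

```bash
python3 - <<'E'
from workcell import bot
from h import *
o=bot.get_obs();T=toolT(o)
print(o['eef_pos'],o['ft_force'],o['ft_torque'],o['grip_width'],o['joint_pos'])
hub=np.array([.5526,-.0760]);v=o['eef_pos'][:2]-hub;print(np.hypot(*v),np.degrees(np.arctan2(v[1],v[0])),np.degrees(np.arctan2(T[1,2],T[0,2])))
def P(dd): # rotate start by dd deg in steps of 7deg
    out=[]
    for k in range(1,int(dd/4)+1):
        a=np.radians(4*k);c,s=np.cos(a),np.sin(a);q=hub+np.array([[c,-s],[s,c]])@v
        Tz=np.eye(4);Tz[:3,:3]=R.from_rotvec([0,0,a]).as_matrix()@T[:3,:3];Tz[:2,3]=q;Tz[2,3]=o['eef_pos'][2];print(units(T,Tz))
P(28)
E
```

```text
[ 0.63825566 -0.0131697   0.0570875 ] [-0.919065    1.20340033  5.86588399] [ 0.23659784  0.28418459 -0.00734137] 0.014258089842401749 [-2.09827207e-02  6.25368420e-01  1.31032542e-01  1.07330761e+00
  7.39903363e-04  2.47802553e+00]
0.10622871354375361 36.26086281725432 -53.18267327113065
[-0.0, -0.001, -0.03, -0.14, 0.0, 0.0]
[-0.0, -0.004, -0.059, -0.279, 0.001, 0.0]
[-0.0, -0.008, -0.088, -0.419, 0.001, 0.001]
[-0.0, -0.015, -0.117, -0.559, 0.002, 0.001]
[-0.0, -0.024, -0.146, -0.698, 0.002, 0.001]
[-0.0, -0.035, -0.173, -0.838, 0.002, 0.001]
[-0.0, -0.048, -0.2, -0.977, 0.003, 0.001]
```

apply_moves(targets=[-0.01, -0.001, -0.029, -0.14, 0, 0, 0, -0.01, -0.004, -0.058, -0.279, 0, 0, 0, -0.01, -0.009, -0.087, -0.419, 0, 0, 0, -0.01, -0.016, -0.116, -0.559, 0, 0, 0, -0.01, -0.025, -0.144, -0.698, 0, 0, 0, -0.01, -0.036, -0.171, -0.838, 0, 0, 0, -0.01, -0.049, -0.197, -0.977, 0, 0, 0])

```text
clock: 3.75
eef_pos: [0.5986, 0.0198, 0.0572]
tool_rot: [0.154, 0.69, -0.152, 0.691]
ft_force: [2.9, 2.5, -4.3]
grip_width: 0.0144
```

```bash
cat > st.py <<'E'
from workcell import bot
from h import *
o=bot.get_obs();T=toolT(o)
hub=np.array([.5526,-.0760]);v=o['eef_pos'][:2]-hub;f=np.arctan2(v[1],v[0])
F=o['ft_force'];print('t',round(o['clock'],2),'eef',o['eef_pos'].round(4),'w',round(o['grip_width'],4),'r',np.hypot(*v).round(4),'phi',np.degrees(f).round(2),'yaw+90',(np.degrees(np.arctan2(T[1,2],T[0,2]))+90).round(2),'Frad',(F[0]*np.cos(f)+F[1]*np.sin(f)).round(2),'Ftan',(-F[0]*np.sin(f)+F[1]*np.cos(f)).round(2),'Fz',F[2].round(2),'M',o['ft_torque'].round(2),'j',o['joint_pos'].round(2))
E
python3 st.py
```

```text
t 3.75 eef [0.5986 0.0198 0.0572] w 0.0144 r 0.1063 phi 64.33 yaw+90 65.01 Frad 3.57 Ftan -1.55 Fz -4.27 M [ 0.6  -0.64 -0.15] j [0.03 0.56 0.01 1.02 0.   2.04]
```

apply_moves(targets=[0.002, 0.001, -0.029, -0.14, 0, 0, 0, 0.004, 0.0, -0.058, -0.279, 0, 0, 0, 0.004, -0.004, -0.088, -0.419, 0, 0, 0, 0.004, -0.011, -0.118, -0.559, 0, 0, 0, 0.004, -0.02, -0.147, -0.698, 0, 0, 0, 0.004, -0.031, -0.174, -0.838, 0, 0, 0, 0.004, -0.044, -0.2, -0.977, 0, 0, 0])

```text
clock: 4.33
eef_pos: [0.5484, 0.0305, 0.0571]
tool_rot: [-0.018, 0.706, 0.019, 0.708]
ft_force: [1.2, 1.9, 0.5]
grip_width: 0.0145
```

```bash
python3 st.py
```

```text
t 4.33 eef [0.5484 0.0305 0.0571] w 0.0145 r 0.1065 phi 92.23 yaw+90 92.97 Frad 1.84 Ftan -1.26 Fz 0.5 M [ 0.41 -0.13 -0.15] j [ 0.05  0.47 -0.14  0.96  0.    1.57]
```

apply_moves(targets=[0, 0.001, -0.03, -0.14, 0, 0, 0, 0, -0.002, -0.059, -0.279, 0, 0, 0, 0, -0.007, -0.089, -0.419, 0, 0, 0, 0, -0.014, -0.117, -0.559, 0, 0, 0, 0, -0.023, -0.146, -0.698, 0, 0, 0, 0, -0.034, -0.173, -0.838, 0, 0, 0, 0, -0.047, -0.2, -0.977, 0, 0, 0])

```text
clock: 4.92
eef_pos: [0.4987, 0.0163, 0.0571]
tool_rot: [-0.188, 0.681, 0.189, 0.682]
ft_force: [1.1, 2.4, 0.7]
grip_width: 0.0142
```

```bash
python3 st.py
```

```text
t 4.92 eef [0.4987 0.0163 0.0571] w 0.0142 r 0.1069 phi 120.27 yaw+90 120.98 Frad 1.48 Ftan -2.16 Fz 0.68 M [ 0.38 -0.03 -0.09] j [ 0.03  0.39 -0.28  0.9   0.    1.06]
```

apply_moves(targets=[0, 0.001, -0.03, -0.14, 0, 0, 0, 0, -0.002, -0.059, -0.279, 0, 0, 0, 0, -0.007, -0.089, -0.419, 0, 0, 0, 0, -0.014, -0.117, -0.559, 0, 0, 0, 0, -0.023, -0.146, -0.698, 0, 0, 0, 0, -0.034, -0.173, -0.838, 0, 0, 0, 0, -0.048, -0.2, -0.977, 0, 0, 0])

```text
clock: 5.5
eef_pos: [0.4614, -0.0197, 0.0571]
tool_rot: [-0.348, 0.615, 0.349, 0.616]
ft_force: [-1.2, 2.7, 2.7]
grip_width: 0.0141
```

```bash
python3 st.py; python3 - <<'E'
from workcell import bot
import cv2
for n in('wrist','side'):
    p,d=bot.camera(n);cv2.imwrite(f"pics/{n}3.png",p[:,:,::-1] if n=='wrist' else cv2.resize(p[160:300,180:330,::-1],None,fx=4,fy=4))
E
```

```text
t 5.5 eef [ 0.4614 -0.0197  0.0571] w 0.0141 r 0.1072 phi 148.31 yaw+90 148.97 Frad 2.42 Ftan -1.66 Fz 2.74 M [ 0.49  0.32 -0.07] j [-0.04  0.32 -0.38  0.87  0.    0.5 ]
```

View pics/wrist3.png

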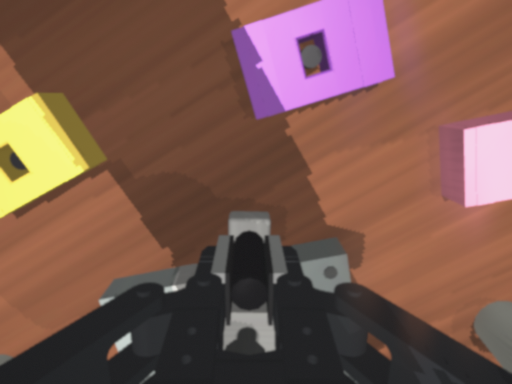

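View pics/side3.png

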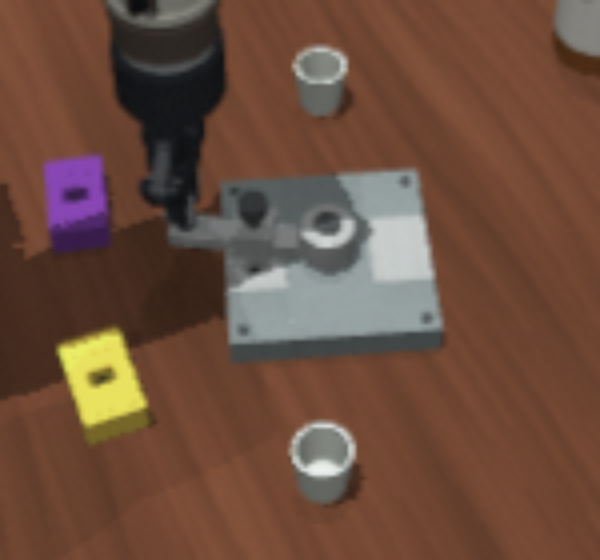

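apply_moves(targets=[0, 0.001, -0.022, -0.105, 0, 0, 0, 0, 0, -0.044, -0.209, 0, 0, 0, 0, -0.002, -0.067, -0.314, 0, 0, 0, 0, -0.002, -0.067, -0.314, 0, 0, 0])

```text
clock: 5.93
eef_pos: [0.4534, -0.0351, 0.057]
tool_rot: [-0.394, 0.587, 0.394, 0.587]
ft_force: [-3.2, -0.1, 5.1]
grip_width: 0.014
```

```bash
python3 st.py; python3 - <<'E'
import numpy as np
from scipy.optimize import least_squares
P=np.array([[.6383,-.0132],[.5986,.0198],[.5484,.0305],[.4987,.0163],[.4614,-.0197]])
r=least_squares(lambda c:np.hypot(*(P-c[:2]).T)-c[2],[.55,-.076,.105]);print(r.x,r.fun)
E
```

```text
t 5.93 eef [ 0.4534 -0.0351  0.057 ] w 0.014 r 0.1073 phi 157.57 yaw+90 157.67 Frad 2.91 Ftan 1.32 Fz 5.12 M [0.08 0.53 0.07] j [-0.08  0.31 -0.39  0.86 -0.    0.31]
[ 0.55202884 -0.07636387  0.10689878] [ 2.35720325e-05 -5.13903682e-05  2.66930718e-05  1.50131661e-05
 -1.38816166e-05]
```

apply_moves(targets=[-0.003, 0.002, -0.007, -0.035, 0, 0, 0, -0.006, 0.002, -0.015, -0.07, 0, 0, 0, -0.008, 0.002, -0.022, -0.105, 0, 0, 0, -0.008, 0.002, -0.03, -0.14, 0, 0, 0, -0.008, 0.001, -0.037, -0.175, 0, 0, 0])

```text
clock: 6.35
eef_pos: [0.4503, -0.0433, 0.0572]
tool_rot: [-0.42, 0.569, 0.419, 0.569]
ft_force: [5.1, -0.4, -13.7]
grip_width: 0.0145
```

```bash
sed -i 's/.5526,-.0760/.5520,-.0764/' st.py; python3 st.py
```

```text
t 6.35 eef [ 0.4503 -0.0433  0.0572] w 0.0145 r 0.107 phi 161.96 yaw+90 162.78 Frad -4.94 Ftan -1.23 Fz -13.71 M [-0.06 -0.98 -0.11] j [-0.1   0.31 -0.4   0.86 -0.    0.2 ]
```

apply_moves(targets=[0.003, 0, -0.007, -0.035, 0, 0, 0, 0.006, 0, -0.015, -0.07, 0, 0, 0, 0.006, -0.001, -0.022, -0.105, 0, 0, 0])

```text
clock: 6.6
eef_pos: [0.4488, -0.0486, 0.0571]
tool_rot: [-0.435, 0.558, 0.434, 0.558]
ft_force: [2.8, 1.2, -4.1]
grip_width: 0.0142
```

```bash
python3 st.py
```

```text
t 6.6 eef [ 0.4488 -0.0486  0.0571] w 0.0142 r 0.1069 phi 164.92 yaw+90 165.85 Frad -2.4 Ftan -1.9 Fz -4.15 M [ 0.04 -0.41 -0.05] j [-0.11  0.31 -0.4   0.86  0.    0.14]
```

Forces are nominal. I'll step on in small calls, watching the tangential force.

apply_moves(targets=[0.002, 0, -0.006, -0.028, 0, 0, 0, 0.002, 0, -0.012, -0.056, 0, 0, 0])

```text
clock: 6.77
eef_pos: [0.448, -0.0515, 0.0571]
tool_rot: [-0.443, 0.551, 0.442, 0.552]
ft_force: [1.1, 0.8, -1.1]
grip_width: 0.0143
```

```bash
python3 st.py
```

```text
t 6.77 eef [ 0.448  -0.0515  0.0571] w 0.0143 r 0.1069 phi 166.52 yaw+90 167.45 Frad -0.92 Ftan -1.05 Fz -1.11 M [ 0.21 -0.34 -0.1 ] j [-0.11  0.31 -0.4   0.86  0.    0.1 ]
```

apply_moves(targets=[0, 0, -0.006, -0.028, 0, 0, 0, 0, 0, -0.012, -0.056, 0, 0, 0])

```text
clock: 6.93
eef_pos: [0.4474, -0.0544, 0.0571]
tool_rot: [-0.45, 0.545, 0.45, 0.546]
ft_force: [1.0, 0.8, 2.1]
grip_width: 0.0145
```

```bash
python3 st.py
```

```text
t 6.93 eef [ 0.4474 -0.0544  0.0571] w 0.0145 r 0.1069 phi 168.13 yaw+90 169.06 Frad -0.8 Ftan -0.96 Fz 2.06 M [ 0.14 -0.28 -0.04] j [-0.12  0.31 -0.41  0.86  0.    0.07]
```

apply_moves(targets=[0, 0, -0.005, -0.024, 0, 0, 0, 0, 0, -0.01, -0.048, 0, 0, 0])

```text
clock: 7.1
eef_pos: [0.4469, -0.0569, 0.0571]
tool_rot: [-0.457, 0.54, 0.456, 0.54]
ft_force: [1.6, 0.8, 4.0]
grip_width: 0.0144
```

```bash
python3 st.py
```

```text
t 7.1 eef [ 0.4469 -0.0569  0.0571] w 0.0144 r 0.1069 phi 169.5 yaw+90 170.42 Frad -1.39 Ftan -1.04 Fz 3.99 M [ 0.2  -0.23 -0.14] j [-0.13  0.31 -0.41  0.86  0.    0.04]
```

apply_moves(targets=[-0.001, 0, -0.005, -0.024, 0, 0, 0, -0.002, 0, -0.01, -0.048, 0, 0, 0])

```text
clock: 7.27
eef_pos: [0.4465, -0.0594, 0.0571]
tool_rot: [-0.463, 0.534, 0.463, 0.535]
ft_force: [4.1, -0.3, -2.2]
grip_width: 0.0142
```

```bash
python3 st.py
```

```text
t 7.27 eef [ 0.4465 -0.0594  0.0571] w 0.0142 r 0.1069 phi 170.84 yaw+90 171.79 Frad -4.13 Ftan -0.34 Fz -2.23 M [ 0.25 -0.64 -0.15] j [-0.13  0.3  -0.41  0.86  0.    0.01]
```

apply_moves(targets=[0, -0.001, -0.005, -0.024, 0, 0, 0, 0, -0.002, -0.01, -0.048, 0, 0, 0])

```text
clock: 7.43
eef_pos: [0.4462, -0.0609, 0.0571]
tool_rot: [-0.469, 0.528, 0.47, 0.529]
ft_force: [1.5, 7.3, 2.2]
grip_width: 0.0144
```

```bash
python3 st.py
```

```text
t 7.43 eef [ 0.4462 -0.0609  0.0571] w 0.0144 r 0.1069 phi 171.65 yaw+90 173.19 Frad -0.43 Ftan -7.48 Fz 2.17 M [ 1.21 -0.39 -0.27] j [-0.14  0.31 -0.4   0.86  0.   -0.02]
```

The tangential force jumped to −7.5 N and the arm stopped short, so the pin has probably locked. I'll relieve the push slightly and look.

apply_moves(targets=[0, 0, 0.004, 0.02, 0, 0, 0, 0, 0, 0.004, 0.02, 0, 0, 0])

```text
clock: 7.6
eef_pos: [0.4463, -0.0605, 0.0571]
tool_rot: [-0.466, 0.531, 0.467, 0.532]
ft_force: [1.8, 2.9, 1.4]
grip_width: 0.014
```

```bash
python3 st.py; python3 - <<'E'
from workcell import bot
import cv2
for n in('wrist','side'):
    p,d=bot.camera(n);cv2.imwrite(f"pics/{n}4.png",p[:,:,::-1] if n=='wrist' else cv2.resize(p[160:300,180:330,::-1],None,fx=4,fy=4))
E
```

```text
t 7.6 eef [ 0.4463 -0.0605  0.0571] w 0.014 r 0.1069 phi 171.46 yaw+90 172.53 Frad -1.35 Ftan -3.14 Fz 1.36 M [ 0.58 -0.45 -0.15] j [-0.14  0.31 -0.4   0.86  0.   -0.  ]
```

View pics/wrist4.png

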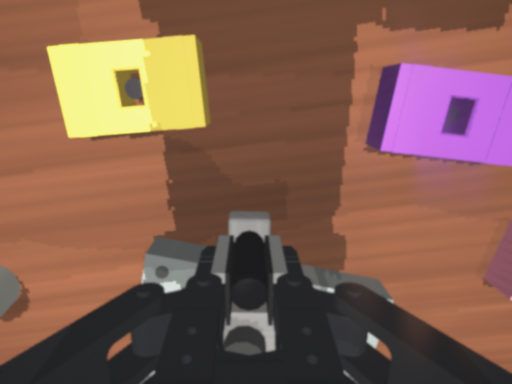

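View pics/side4.png

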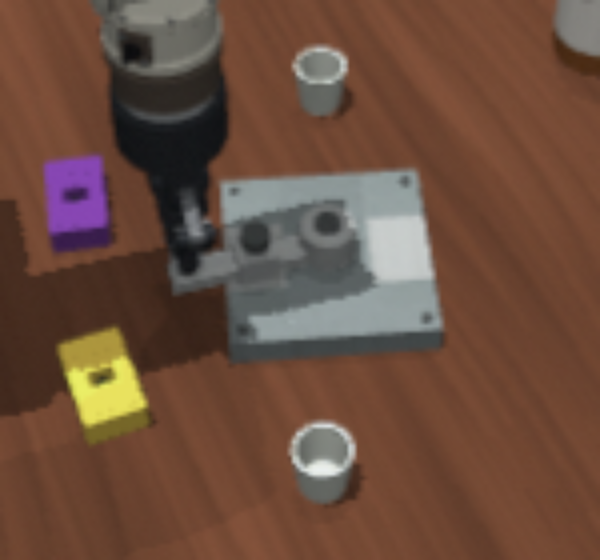

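The pin head now sits close on the boss: side view (255,238), wrist view (247,340), both lower than before. I'll open, lift and check.

apply_moves(targets=[0, 0, 0.002, 0, 0, 0, 0.6, 0, 0, 0.002, 0, 0, 0, 0.6, 0, 0, 0.002, 0, 0, 0, 0.6, -0.12, 0, 0, 0, 0, 0, 0.6, -0.28, 0, 0, 0, 0, 0, 0.6, -0.42, 0.08, 0, 0, 0, 0, 0.6, -0.5, 0.12, 0, 0, 0, 0, 0.6, -0.5, 0.12, 0, 0, 0, 0, 0.6, -0.5, 0.12, 0, 0, 0, 0, 0.6])

```text
clock: 8.45
eef_pos: [0.4169, -0.0573, 0.183]
tool_rot: [-0.467, 0.531, 0.465, 0.532]
ft_force: [0.4, 0.3, -0.2]
grip_width: 0.0513
```

```bash
python3 st.py; python3 - <<'E'
from workcell import bot
import cv2,pickle
o=bot.get_obs()
for n in('wrist','side'):
    p,d=bot.camera(n);cv2.imwrite(f"pics/{n}5.png",p[:,:,::-1] if n=='wrist' else cv2.resize(p[160:300,180:330,::-1],None,fx=4,fy=4))
    pickle.dump((o,p,d),open(f'pics/{n}5.pkl','wb'))
E
```

```text
t 8.45 eef [ 0.4169 -0.0573  0.183 ] w 0.0513 r 0.1365 phi 171.94 yaw+90 172.52 Frad -0.32 Ftan -0.32 Fz -0.19 M [-0.04 -0.    0.03] j [-0.14  0.11 -0.28  1.17 -0.   -0.01]
```

View pics/wrist5.png

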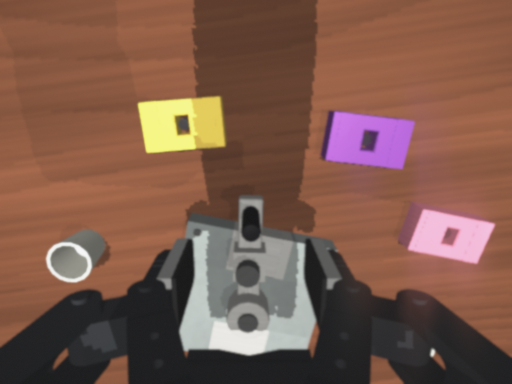

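View pics/side5.png

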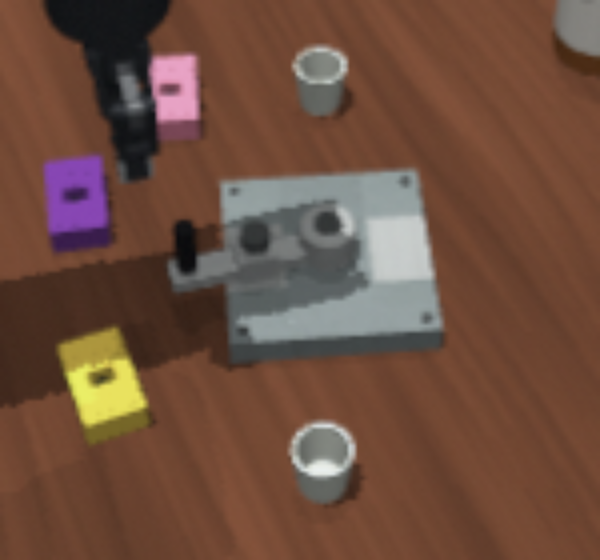

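```bash
python3 - <<'E'
import cv2,pickle
o,p,d=pickle.load(open('pics/wrist5.pkl','rb'))
cv2.imwrite("pics/w5z.png",cv2.resize(p[190:350,190:310,::-1],None,fx=3.7,fy=3.7,interpolation=cv2.INTER_CUBIC))
from workcell import bot
from h import *
cp=bot.camera_params('wrist');T=toolT(o)@np.array(cp['tool_from_camera'])
def pt(u,v):
    oo,r=ray(cp,[[u,v]],T);return (oo+r*np.median(d[v-1:v+2,u-1:u+2])).round(4)[0]
for k,q in dict(handle=(251,231),pin=(247,273),boss=(233,262),boss2=(262,262),hub=(247,318),arm=(250,208),base=(200,300),table=(170,210)).items(): print(k,pt(*q))
E
```

```text
handle [ 0.4459 -0.059   0.0896]
pin [ 0.4941 -0.0686  0.0684]
boss [ 0.4908 -0.0813  0.0516]
boss2 [ 0.4945 -0.0547  0.0512]
hub [ 0.5454 -0.0754  0.0612]
arm [ 0.4402 -0.0589  0.0521]
base [ 0.5446 -0.1254  0.0247]
table [ 0.4495 -0.1441  0.0009]
```

View pics/w5z.png

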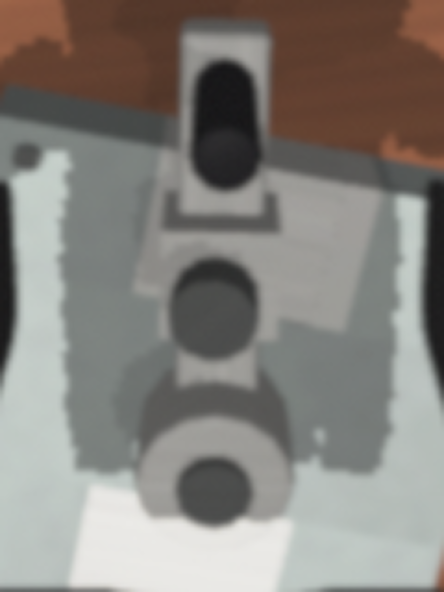

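The pin has dropped: head at 68 mm, with the boss at 51 mm. Next I'll shut the gripper and move over the pin head.

```bash
python3 - <<'E'
from workcell import bot
from h import *
import pickle
o,p,d=pickle.load(open('pics/wrist5.pkl','rb'))
cp=bot.camera_params('wrist');T=toolT(o)@np.array(cp['tool_from_camera'])
pin=plane(cp,[[247.6,275]],T,.068)[0];hd=plane(cp,[[251,232.5]],T,.089)[0];hb=plane(cp,[[247.6,321.5]],T,.061)[0]
print('pin',pin,'handle',hd,'hub',hb,np.linalg.norm((pin-hb)[:2]),np.linalg.norm((hd-hb)[:2]))
s=bot.camera_params('side');q=[255/4+180-.4,230/4+160-.4]
print('side',plane(s,[q],np.array(s['T']),.068),tri([ray(cp,[[247.6,275]],T),ray(s,[q],np.array(s['T']))]))
h=np.array([.552,-.0764]);a=np.radians(171.2);print('pred',h+.0545*np.array([np.cos(a),np.sin(a)]))
o=bot.get_obs();T=toolT(o);t=np.array([.4970,-.0683])
for z in(.183,.085): print(units(T,Tdown([*t,z],82)))
E
```

```text
pin [ 0.49633733 -0.06835439  0.068     ] handle [ 0.44743928 -0.05915666  0.089     ] hub [ 0.54946998 -0.07538722  0.061     ] 0.05359607346470741 0.10331357255074979
side [[ 0.49915838 -0.07046296  0.068     ]] (array([ 0.49931609, -0.06841066,  0.06454807]), [0.9, 0.9])
pred [ 0.49814155 -0.06806227]
[-0.009, -0.327, -0.003, 0.018, -0.001, -0.003]
[0.383, -0.328, -0.002, 0.018, -0.001, -0.003]
```

apply_moves(targets=[0, -0.16, 0, 0.018, 0, 0, 0, 0, -0.3, 0, 0.018, 0, 0, 0, 0, -0.33, 0, 0.018, 0, 0, 0, 0.1, -0.33, -0.001, 0.018, 0, 0, 0, 0.22, -0.33, -0.001, 0.018, 0, 0, 0, 0.32, -0.33, -0.001, 0.018, 0, 0, 0, 0.37, -0.33, -0.001, 0.018, 0, 0, 0, 0.38, -0.33, -0.001, 0.018, 0, 0, 0, 0.38, -0.33, -0.001, 0.018, 0, 0, 0])

```text
clock: 9.3
eef_pos: [0.4964, -0.0677, 0.0846]
tool_rot: [-0.463, 0.535, 0.465, 0.532]
ft_force: [0.1, 1.0, 0.1]
grip_width: -0.0
```

```bash
python3 st.py; python3 - <<'E'
from workcell import bot
import cv2
p,d=bot.camera('wrist');cv2.imwrite("pics/w6.png",p[:,:,::-1])
p,d=bot.camera('side');cv2.imwrite("pics/s6.png",cv2.resize(p[160:300,180:330,::-1],None,fx=4,fy=4))
E
```

```text
t 9.3 eef [ 0.4964 -0.0677  0.0846] w -0.0 r 0.0563 phi 171.07 yaw+90 172.02 Frad 0.02 Ftan -1.01 Fz 0.11 M [-0.01 -0.02  0.  ] j [-0.14  0.36 -0.23  0.98 -0.    0.  ]
```

View pics/w6.png

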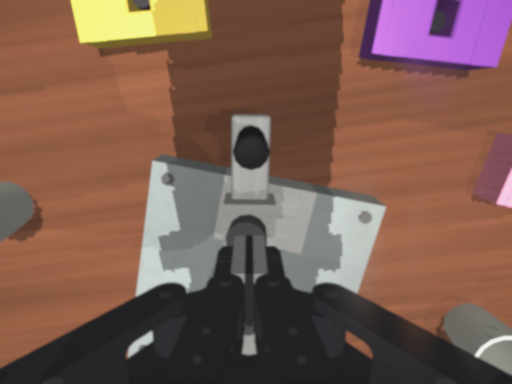

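View pics/s6.png

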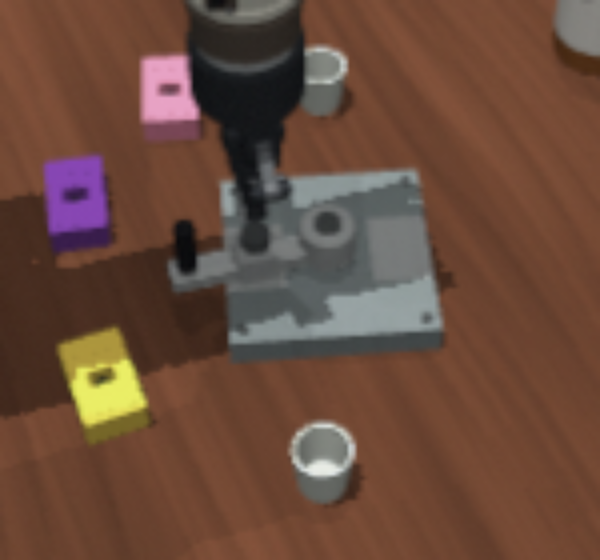

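The shut tips (columns 232–268) are centred over the pin head (229–267). Now descending.

apply_moves(targets=[0.03, 0, 0, 0, 0, 0, 0, 0.05, 0, 0, 0, 0, 0, 0, 0.056, 0, 0, 0, 0, 0, 0, 0.06, 0, 0, 0, 0, 0, 0, 0.06, 0, 0, 0, 0, 0, 0])

```text
clock: 9.82
eef_pos: [0.4982, -0.0678, 0.072]
tool_rot: [-0.464, 0.534, 0.464, 0.534]
ft_force: [0.5, 0.5, 0.0]
grip_width: -0.0002
```

apply_moves(targets=[0.004, 0, 0, 0, 0, 0, 0, 0.008, 0, 0, 0, 0, 0, 0])

```text
clock: 9.98
eef_pos: [0.4986, -0.0679, 0.0703]
tool_rot: [-0.464, 0.533, 0.464, 0.534]
ft_force: [-1.4, -0.6, -0.1]
grip_width: -0.0003
```

apply_moves(targets=[0.002, 0, 0, 0, 0, 0, 0, 0.004, 0, 0, 0, 0, 0, 0, 0.004, 0, 0, 0, 0, 0, 0])

```text
clock: 10.23
eef_pos: [0.4982, -0.0679, 0.069]
tool_rot: [-0.464, 0.534, 0.464, 0.534]
ft_force: [-0.0, -0.5, 0.5]
grip_width: 0.0003
```

apply_moves(targets=[0.002, 0, 0, 0, 0, 0, 0, 0.004, 0, 0, 0, 0, 0, 0, 0.004, 0, 0, 0, 0, 0, 0])

```text
clock: 10.48
eef_pos: [0.4984, -0.0679, 0.0681]
tool_rot: [-0.464, 0.534, 0.464, 0.534]
ft_force: [0.2, 0.1, 0.1]
grip_width: 0.0003
```

apply_moves(targets=[0.002, 0, 0, 0, 0, 0, 0, 0.004, 0, 0, 0, 0, 0, 0, 0.004, 0, 0, 0, 0, 0, 0])

```text
clock: 10.73
eef_pos: [0.4989, -0.0678, 0.0676]
tool_rot: [-0.464, 0.533, 0.464, 0.534]
ft_force: [-0.7, 0.9, 4.9]
grip_width: -0.0003
```

apply_moves(targets=[0.002, 0, 0, 0, 0, 0, 0, 0.004, 0, 0, 0, 0, 0, 0, 0.004, 0, 0, 0, 0, 0, 0])

```text
clock: 10.98
eef_pos: [0.4989, -0.0677, 0.0667]
tool_rot: [-0.464, 0.533, 0.464, 0.534]
ft_force: [-0.0, 1.0, 4.9]
grip_width: 0.0001
```

Contact at 68 mm with 4.9 N, and the pin is moving down.

apply_moves(targets=[0.002, 0, 0, 0, 0, 0, 0, 0.004, 0, 0, 0, 0, 0, 0, 0.004, 0, 0, 0, 0, 0, 0])

```text
clock: 11.23
eef_pos: [0.4989, -0.0677, 0.0657]
tool_rot: [-0.464, 0.533, 0.464, 0.534]
ft_force: [-0.8, 1.3, 4.7]
grip_width: 0.0002
```

apply_moves(targets=[0.002, 0, 0, 0, 0, 0, 0, 0.004, 0, 0, 0, 0, 0, 0, 0.004, 0, 0, 0, 0, 0, 0])

```text
clock: 11.48
eef_pos: [0.4989, -0.0676, 0.0647]
tool_rot: [-0.464, 0.533, 0.464, 0.534]
ft_force: [-0.6, 0.8, 4.1]
grip_width: -0.0001
```

apply_moves(targets=[0.002, 0, 0, 0, 0, 0, 0, 0.003, 0, 0, 0, 0, 0, 0, 0.003, 0, 0, 0, 0, 0, 0])

```text
clock: 11.73
eef_pos: [0.4989, -0.0676, 0.064]
tool_rot: [-0.464, 0.533, 0.464, 0.534]
ft_force: [-0.8, 0.3, 4.8]
grip_width: -0.0001
```

apply_moves(targets=[0.002, 0, 0, 0, 0, 0, 0, 0.003, 0, 0, 0, 0, 0, 0, 0.003, 0, 0, 0, 0, 0, 0])

```text
clock: 11.98
eef_pos: [0.4991, -0.0674, 0.0637]
tool_rot: [-0.464, 0.533, 0.464, 0.534]
ft_force: [-1.8, 2.1, 8.1]
grip_width: -0.0002
```

apply_moves(targets=[0.001, 0, 0, 0, 0, 0, 0, 0.002, 0, 0, 0, 0, 0, 0])

```text
clock: 12.15
eef_pos: [0.4992, -0.0674, 0.0636]
tool_rot: [-0.464, 0.533, 0.464, 0.534]
ft_force: [-2.1, 1.9, 12.8]
grip_width: 0.0
```

It has bottomed out: the force rises with no travel. Lifting straight up.

apply_moves(targets=[-0.02, 0, 0, 0, 0, 0, 0, -0.1, 0, 0, 0, 0, 0, 0, -0.24, 0, 0, 0, 0, 0, 0, -0.38, 0, 0, 0, 0, 0, 0, -0.48, 0.2, 0, 0, 0, 0, 0, -0.48, 0.35, 0, 0, 0, 0, 0, -0.48, 0.45, 0, 0, 0, 0, 0.6, -0.48, 0.45, 0, 0, 0, 0, 0.6, -0.48, 0.45, 0, 0, 0, 0, 0.6])

```text
clock: 12.9
eef_pos: [0.3851, -0.0521, 0.1821]
tool_rot: [-0.464, 0.534, 0.464, 0.533]
ft_force: [1.1, 0.0, 0.2]
grip_width: 0.0358
```

```bash
python3 st.py; python3 - <<'E'
from workcell import bot
from h import *
o=bot.get_obs();p,d=bot.camera('wrist');cv2.imwrite("pics/w7.png",p[:,:,::-1])
q,_=bot.camera('side');cv2.imwrite("pics/s7.png",cv2.resize(q[160:300,180:330,::-1],None,fx=4,fy=4))
q,_=bot.camera('top');cv2.imwrite("pics/t7.png",q[:,:,::-1])
import pickle;pickle.dump((o,p,d),open('pics/w7.pkl','wb'))
E
```

```text
t 12.9 eef [ 0.3851 -0.0521  0.1821] w 0.0358 r 0.1687 phi 171.72 yaw+90 172.01 Frad -1.08 Ftan -0.17 Fz 0.18 M [-0.03 -0.01 -0.08] j [-0.13  0.05 -0.35  1.17 -0.    0.01]
```

View pics/w7.png

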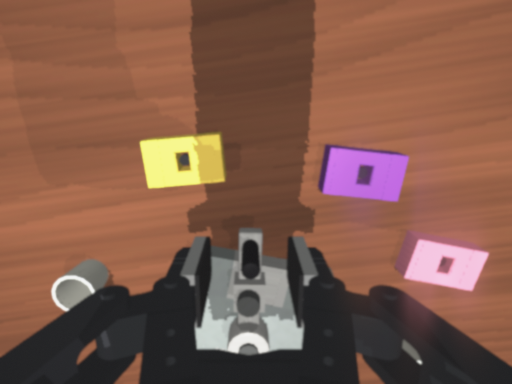

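View pics/s7.png

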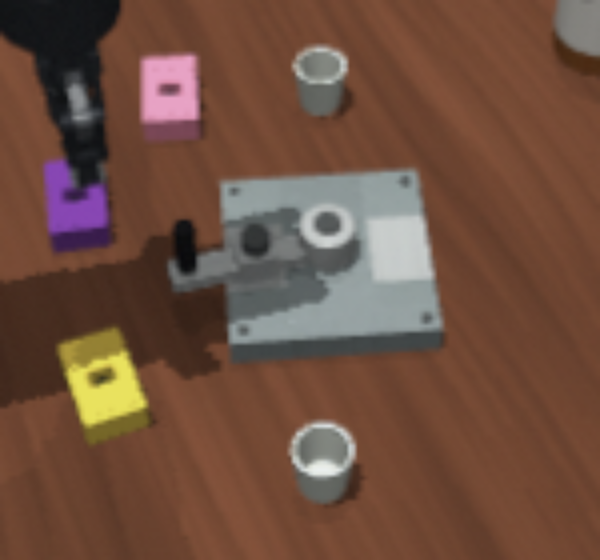

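View pics/t7.png

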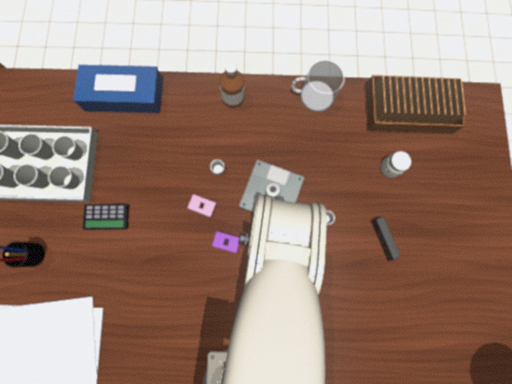

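```bash
python3 - <<'E'
from workcell import bot
from h import *
import pickle
o,p,d=pickle.load(open('pics/w7.pkl','rb'));cp=bot.camera_params('wrist');T=toolT(o)@np.array(cp['tool_from_camera'])
def pt(u,v):
    oo,r=ray(cp,[[u,v]],T);return (oo+r*np.median(d[v-1:v+2,u-1:u+2])).round(4)[0]
for k,q in dict(handle=(251,269),pin=(248,304),pin2=(248,307),bossL=(234,298),bossR=(262,298),hub=(240,340)).items(): print(k,pt(*q))
E
```

```text
handle [ 0.4458 -0.0584  0.0897]
pin [ 0.4954 -0.0679  0.0639]
pin2 [ 0.4983 -0.0683  0.0642]
bossL [ 0.4961 -0.0815  0.0508]
bossR [ 0.4992 -0.055   0.0517]
hub [ 0.5385 -0.0818  0.0577]
```

```bash
python3 - <<'E'
from workcell import bot
from h import *
import pickle
cp=bot.camera_params('wrist')
def surf(f,xs,ys):
    o,p,d=pickle.load(open(f,'rb'));T=toolT(o)@np.array(cp['tool_from_camera'])
    g=[(u,v) for v in range(*ys) for u in range(*xs)]
    oo,r=ray(cp,g,T);W=oo+r*np.array([d[v,u] for u,v in g])[:,None];return W[:,2].mean().round(5),W[:,2].std().round(5),len(g)
print('before pin',surf('pics/wrist5.pkl',(240,256),(270,282)),'boss',surf('pics/wrist5.pkl',(264,266),(256,268)),surf('pics/wrist5.pkl',(236,262),(253,258)))
print('after pin',surf('pics/w7.pkl',(241,256),(300,310)),'boss',surf('pics/w7.pkl',(236,262),(285,289)))
o,p,d=pickle.load(open('pics/w7.pkl','rb'));cv2.imwrite('pics/w7z.png',cv2.resize(p[220:350,195:305,::-1],None,fx=4.4,fy=4.4,interpolation=cv2.INTER_CUBIC))
E
```

```text
before pin (np.float64(0.06955), np.float64(0.01857), 192) boss (np.float64(0.04626), np.float64(0.01101), 24) (np.float64(0.0516), np.float64(0.00069), 130)
after pin (np.float64(0.0659), np.float64(0.02127), 150) boss (np.float64(0.05433), np.float64(0.02672), 104)
```

View pics/w7z.png

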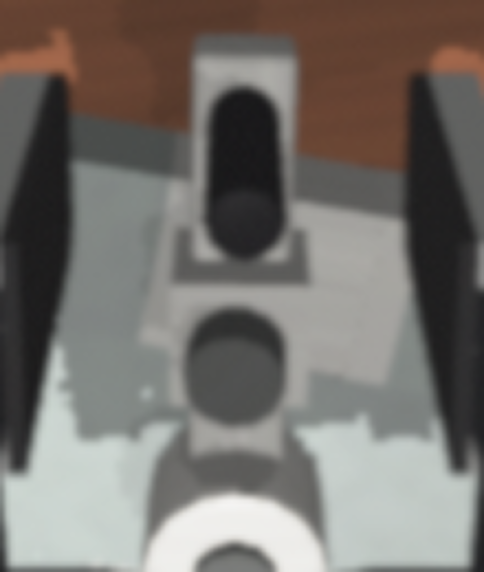

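```bash
cat > m.py <<'E'
from workcell import bot
from h import *
cp=bot.camera_params('wrist')
def surf(o,d,xs,ys):
    T=toolT(o)@np.array(cp['tool_from_camera'])
    g=[(u,v) for v in range(*ys) for u in range(*xs)]
    oo,r=ray(cp,g,T);z=(oo+r*np.array([d[v,u] for u,v in g])[:,None])[:,2]
    z=z[abs(z-np.median(z))<.003];return 'med %.5f mean %.5f sd %.5f n %d'%(np.median(z),z.mean(),z.std(),len(z))
E
python3 - <<'E'
from m import *
import pickle
o,p,d=pickle.load(open('pics/wrist5.pkl','rb'))
print('before pin',surf(o,d,(240,256),(270,282)),'boss',surf(o,d,(236,262),(253,258)),'hub',surf(o,d,(232,262),(307,310)))
for i in range(5):
    if i: o=bot.get_obs();p,d=bot.camera('wrist')
    else: o,p,d=pickle.load(open('pics/w7.pkl','rb'))
    print('after pin',surf(o,d,(241,256),(300,312)),'boss',surf(o,d,(236,262),(285,289)),'hub',surf(o,d,(234,264),(334,338)))
E
```

```text
before pin med 0.06817 mean 0.06821 sd 0.00060 n 191 boss med 0.05163 mean 0.05160 sd 0.00069 n 130 hub med 0.05749 mean 0.05742 sd 0.00067 n 89
after pin med 0.06414 mean 0.06412 sd 0.00060 n 179 boss med 0.05174 mean 0.05170 sd 0.00064 n 103 hub med 0.05708 mean 0.05698 sd 0.00105 n 110
after pin med 0.06409 mean 0.06410 sd 0.00062 n 180 boss med 0.05200 mean 0.05219 sd 0.00109 n 98 hub med 0.05771 mean 0.05771 sd 0.00069 n 119
after pin med 0.06414 mean 0.06419 sd 0.00064 n 178 boss med 0.05178 mean 0.05200 sd 0.00103 n 98 hub med 0.05765 mean 0.05767 sd 0.00067 n 119
after pin med 0.06414 mean 0.06409 sd 0.00065 n 178 boss med 0.05191 mean 0.05207 sd 0.00093 n 101 hub med 0.05773 mean 0.05764 sd 0.00083 n 120
after pin med 0.06420 mean 0.06415 sd 0.00063 n 177 boss med 0.05160 mean 0.05183 sd 0.00089 n 102 hub med 0.05765 mean 0.05760 sd 0.00081 n 119
```

The wrist depth shows the head has gone down about 4.1–4.4 mm of the expected 5 mm. That could be a slight tilt or a little travel left, because I pressed about 1 mm off centre. I'll touch it again, better centred, to check.

```bash
python3 - <<'E'
from m import *
o=bot.get_obs();T=toolT(o);print(o['eef_pos'])
for z in(.182,.0700): print(units(T,Tdown([.4980,-.0684,z],81.8)))
E
```

```text
[ 0.38765287 -0.05235446  0.18176379]
[-0.001, -0.446, -0.002, 0.008, -0.0, -0.001]
[0.447, -0.446, -0.002, 0.008, -0.0, -0.001]
```

apply_moves(targets=[0, -0.16, 0, 0, 0, 0, 0, 0, -0.32, 0, 0, 0, 0, 0, 0, -0.446, -0.002, 0.005, 0, 0, 0, 0.1, -0.446, -0.002, 0.005, 0, 0, 0, 0.22, -0.446, -0.002, 0.005, 0, 0, 0, 0.34, -0.446, -0.002, 0.005, 0, 0, 0, 0.41, -0.446, -0.002, 0.005, 0, 0, 0, 0.435, -0.446, -0.002, 0.005, 0, 0, 0, 0.445, -0.446, -0.002, 0.005, 0, 0, 0, 0.445, -0.446, -0.002, 0.005, 0, 0, 0, 0.445, -0.446, -0.002, 0.005, 0, 0, 0])

```text
clock: 14.17
eef_pos: [0.4985, -0.0684, 0.072]
tool_rot: [-0.464, 0.534, 0.463, 0.535]
ft_force: [0.4, -0.8, -0.5]
grip_width: 0.0004
```

apply_moves(targets=[0.006, 0, 0, 0, 0, 0, 0, 0.012, 0, 0, 0, 0, 0, 0, 0.014, 0, 0, 0, 0, 0, 0, 0.014, 0, 0, 0, 0, 0, 0])

```text
clock: 14.5
eef_pos: [0.4975, -0.0683, 0.0678]
tool_rot: [-0.464, 0.534, 0.463, 0.534]
ft_force: [-0.4, -0.4, 0.3]
grip_width: -0.0004
```

Already at 67.8 mm with no contact. Stepping down to find the touch height.

apply_moves(targets=[0.004, 0, 0, 0, 0, 0, 0, 0.008, 0, 0, 0, 0, 0, 0, 0.008, 0, 0, 0, 0, 0, 0])

```text
clock: 14.75
eef_pos: [0.4971, -0.0682, 0.0652]
tool_rot: [-0.463, 0.534, 0.463, 0.534]
ft_force: [-0.3, 0.7, -0.1]
grip_width: 0.0002
```

apply_moves(targets=[0.002, 0, 0, 0, 0, 0, 0, 0.004, 0, 0, 0, 0, 0, 0, 0.004, 0, 0, 0, 0, 0, 0])

```text
clock: 15.0
eef_pos: [0.4972, -0.0682, 0.0642]
tool_rot: [-0.463, 0.534, 0.463, 0.534]
ft_force: [0.5, 0.1, -0.6]
grip_width: 0.0003
```

apply_moves(targets=[0.001, 0, 0, 0, 0, 0, 0, 0.002, 0, 0, 0, 0, 0, 0, 0.002, 0, 0, 0, 0, 0, 0])

```text
clock: 15.25
eef_pos: [0.4973, -0.0682, 0.0639]
tool_rot: [-0.463, 0.534, 0.463, 0.534]
ft_force: [0.8, 0.5, -0.2]
grip_width: -0.0003
```

apply_moves(targets=[0.001, 0, 0, 0, 0, 0, 0, 0.002, 0, 0, 0, 0, 0, 0, 0.002, 0, 0, 0, 0, 0, 0])

```text
clock: 15.5
eef_pos: [0.4974, -0.0682, 0.0637]
tool_rot: [-0.463, 0.534, 0.463, 0.534]
ft_force: [-0.5, 0.8, 3.7]
grip_width: 0.0002
```

apply_moves(targets=[0.001, 0, 0, 0, 0, 0, 0, 0.002, 0, 0, 0, 0, 0, 0, 0.002, 0, 0, 0, 0, 0, 0])

```text
clock: 15.75
eef_pos: [0.4976, -0.068, 0.0636]
tool_rot: [-0.464, 0.534, 0.463, 0.534]
ft_force: [-2.5, 0.9, 7.0]
grip_width: -0.0
```

apply_moves(targets=[0.001, 0, 0, 0, 0, 0, 0, 0.001, 0, 0, 0, 0, 0, 0, 0.001, 0, 0, 0, 0, 0, 0])

```text
clock: 16.0
eef_pos: [0.4977, -0.068, 0.0636]
tool_rot: [-0.464, 0.534, 0.463, 0.535]
ft_force: [-2.1, 1.3, 8.2]
grip_width: -0.0
```

The contact is rigid at 63.6 mm: it touched at 63.7 mm and did not yield up to 8 N. The head is therefore seated flat. Retreating.

apply_moves(targets=[-0.02, 0, 0, 0, 0, 0, 0, -0.1, 0, 0, 0, 0, 0, 0, -0.24, 0, 0, 0, 0, 0, 0, -0.38, 0, 0, 0, 0, 0, 0, -0.48, 0.2, 0, 0, 0, 0, 0, -0.5, 0.3, 0, 0, 0, 0, 0.6, -0.5, 0.3, 0, 0, 0, 0, 0.6, -0.5, 0.3, 0, 0, 0, 0, 0.6, -0.5, 0.3, 0, 0, 0, 0, 0.6])

```text
clock: 16.75
eef_pos: [0.4235, -0.0578, 0.1878]
tool_rot: [-0.464, 0.534, 0.463, 0.534]
ft_force: [0.8, -0.3, -0.3]
grip_width: 0.0484
```

```bash
python3 st.py; python3 - <<'E'
from m import *
o=bot.get_obs();p,d=bot.camera('wrist');cv2.imwrite("pics/w8.png",cv2.resize(p[190:350,180:320,::-1],None,fx=3.7,fy=3.7))
q,_=bot.camera('side');cv2.imwrite("pics/s8.png",q[:,:,::-1])
for n in(270,300):print(surf(o,d,(242,254),(n,n+8)))
E
```

```text
t 16.75 eef [ 0.4235 -0.0578  0.1878] w 0.0484 r 0.1299 phi 171.75 yaw+90 171.87 Frad -0.86 Ftan 0.17 Fz -0.29 M [-0.   -0.03 -0.01] j [-0.14  0.12 -0.26  1.19 -0.    0.01]
med 0.06388 mean 0.06393 sd 0.00063 n 71
med 0.05816 mean 0.05846 sd 0.00124 n 87
```

View pics/w8.png

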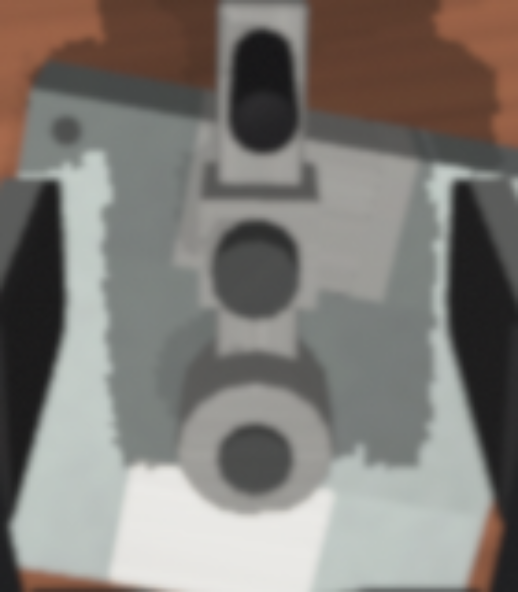

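View pics/s8.png

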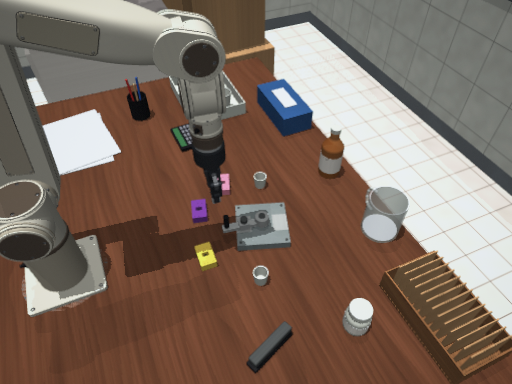

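The pin is seated (wrist view (255,270)) and the arm is over the hole plate. The bystanders sit at the same pixels as at the start: cups (260,180) and (260,275), stapler (270,347), jar (358,317). Handing in.

```bash
python3 -c "
from workcell import bot
print(bot.job_done())"
```

```text
the job is handed in; nothing more can be done
None
```

I handed the job in at about 17 s. The selector is locked at the plate with the hole, the pin is pushed down, and the robot is clear of everything.

- **Swing and lock:** I gripped the handle and swung it the shorter way, about 135° counter-clockwise. Then I felt forward slowly until the sideways force rose to 7.5 N and the arm stopped. I eased off at once and let go. The wrist camera's depth reading then put the pin head at 68 mm, so the pin had dropped.
- **Pin press:** I pushed with shut fingers at about 5 N until the pin stopped, peaking at 12.8 N. That is above the 4 to 8 N given for the travel. A second, better-centred touch met solid contact at 63.7 mm and did not yield at 8 N, so I take the head to be flat on the arm.
- **Checks that disagreed:**
    - **Pin head height:** The final depth reading is about 63.9 mm against the nominal 63 mm. Measured travel was about 4.1 to 4.4 mm rather than 5 mm. This is within the calibration error, and the solid contact supports it being seated, but I could not confirm flatness closer than about 1 mm.
    - **Grip on the handle:** While I swung the handle, the vertical force between gripper and handle reached 14 N at one point. I corrected it on the next move.
- **Other things:** In the last side picture the cups, stapler and jar are where they started. The calculator was partly hidden behind the robot there, but it was in place in an earlier top view.

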